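# Charge a grinding jar through a stop-pin chute

### The job

Tip the three grinding balls from the scoop tray into the hopper so that they queue in the chute behind the lowered stop pin, and stand the empty tray upright on the bench again, clear of the feed station. Then pull the red knob of the sprung stop pin fully up so that the balls run down into the steel jar, and finish while still holding the knob up: do not let go. Leave the red-capped jar, the blue-capped bottle and the tube rack where they are.

Things in the scene. Friction and masses are not known exactly. Their poses are not given: they have to be found in the camera images.
- station: Feed station fixed to the bench: blue base plate 370 x 150 x 6 mm with a white hopper, an aluminium chute, a dark bridge holding the stop pin, and an open steel jar. Origin on the bench under the stop pin, z up; +x is the way the balls run, downhill from hopper to jar (hopper at -x, jar at +x), y across.
- hopper (a point): Middle of the open hopper mouth, 150 mm above the bench, at (-0.14, 0, 0.15) in the station's frame, axes as the station's. Inside, the mouth is 90 mm along x and 100 mm along y. Wall tops are 160 mm high at the back (-x), falling to 140 mm at the front; there a splash guard across the full width at station x = -0.09 stands 165 mm high.
- queue (a point): Chute floor under the middle one of three queued balls, at (-0.05, 0, 0.0786) in the station's frame. The open-topped chute slopes down 12 degrees along +x, 38 mm wide inside, walls 34 mm high, station x from -0.11 to 0.05. Balls waiting behind the pin lie at about station x = -0.02, -0.05, -0.08.
- bridge (a point): Top of the dark bridge over the chute at the stop pin, at (0, 0, 0.122) in the station's frame: 62 mm across y, 24 mm along x. A brass guide bush, 18 mm diameter, stands on it up to 138 mm above the bench.
- jar (a point): Centre of the inner floor of the open steel jar of the station, inside diameter 96 mm, rim 40 mm above this point; at (0.095, 0, 0.011) in the station's frame.
- knob (a point): Centre of the red plastic knob on top of the stop pin: upright cylinder, 26 mm diameter, 26 mm high, its centre 155 mm above the bench when the pin is down; free all round, 4 mm gap beneath it to the brass bush. It rises with the pin.
- plunger (a joint): Lift of the sprung stop pin (smooth, 10 mm diameter): 0 with its foot in the seat hole of the chute floor, 0.045 m when fully up. A spring pushes it down with about 4.5 N at 0 and 13 N fully up, so it snaps shut if released. A ball passes under the pin only above about 0.038.
- tray: White scoop tray with blue handle, about 0.14 kg empty, loose, 118 mm long (x) x 46 mm wide (y), walls 28 mm high. Origin centre of its underside, z up; +x points to its open front. A blue post at the back (x from -0.071 to -0.059) carries the handle bar.
- handle (a point): Grip point on the tray's blue handle bar, over the tray's middle: (0, 0, 0.075) in the tray's frame. The bar is 14 mm wide (y), 18 mm high and runs along tray x from -0.071 to 0.029, free above the channel.
- floor (a point): Middle of the tray's inner floor, (0, 0, 0.004) in the tray's frame: one channel 38 mm wide, 4 mm thick floor.
- lip (a point): Top of the tray's front lip, over which the balls pour: (0.058, 0, 0.0065) in the tray's frame. The lip is 2.5 mm high inside; balls roll over it once the front is tipped down more than about 34 degrees.
- ball0: blue grinding ball, 30 mm diameter, about 50 g; origin at its centre. Starts in the tray; rolls freely.
- ball1: brown grinding ball, 30 mm diameter, about 50 g; origin at its centre. Starts in the tray; rolls freely.
- ball2: yellow grinding ball, 30 mm diameter, about 50 g; origin at its centre. Starts in the tray; rolls freely.
- redjar: Bystander: white plastic jar with red cap, 76 mm diameter, 110 mm high; origin centre of its underside.
- bluebottle: Bystander: glass bottle with blue cap, 68 mm diameter, 170 mm high; origin centre of its underside.
- rack: Bystander: red tube rack with capped tubes, 100 x 200 mm, 81 mm high; origin centre of its underside.

How it is judged:
By the outcome, as a careful person would: the job done as asked, in the order asked, and still so for the second after the job is handed in, while the arm keeps its last pose, push and grip.
It also fails if it takes over 58 s, if anything falls off the work surface, if the arm or the gripper's body presses on something with over 40 N, if the wrist force passes 120 N, or if a joint passes its speed limit or range.

### The arm

A 7-joint arm with a two-finger parallel gripper is mounted at the origin on the work surface. World frame = base frame: x ahead of the robot, y to its left, z up, the work surface at z = 0. Lengths are in m, angles in rad, forces in N, time in s.
With the tool pointing down it reaches from about 0.4 to 0.9 m from the base axis. Payload 5.6 kg.
Tool frame: the origin (TCP) lies midway between the tips of the shut fingers; the grasp point (between the pads) lies 19 mm behind it; y points along the fingers, z is the direction in which the jaws open and shut, and the axes are right-handed (so a half turn about y gives the same grasp; the last joint's range is limited). The gripper opens to 92 mm and grips with 3 to 60 N. Pads are 20 mm wide; open, the fingers measure 128 mm over their backs; the gripper's body (75 mm by 189 mm) begins 69 mm behind the grasp point.
Start: joints at [1.088, 0.468, -0.012, 1.603, 0.006, 1.071, -0.056], TCP at [0.277, -0.588, 0.215] pointing down, gripper open.
Joint ranges: [-2.53, 2.53], [-0.31, 2.02], [-1.57, 1.55], [0.28, 2.44], [-1.29, 4.43], [0.15, 1.84], [-2.92, 2.92]. Speed limits (rad/s): [2.57, 2.57, 3.14, 3.14, 3.14, 3.14, 3.14].

### API

Orientations are given as a 3x3 rotation matrix whose columns are the frame's x, y, z axes.
In Python, from station import env, effector, solver, viewer, workorder, search_frame, tip_of gives the robot as it stands. Calls block until the motion is done:
- env.reach(position, orientation): joint-space move of the TCP to a pose.
- env.movel(position, frame=None, rate=0.15): straight line of the TCP; frame=None keeps the orientation; rate is the mean speed in m/s.
- env.goto_joints(angles): joint-space move.
- effector.release() and effector.grasp(squeeze=None): open the fingers fully, or close them until they stop; squeeze is the grip in N (None keeps the last).
- env.pause(seconds).
- solver.inverse_kinematics(position, orientation): joint angles nearest the present ones, or None.
- env.sense(): the state.
- viewer.read_camera(name): name is "scene" or "top" or "wrist"; returns (picture, depth): 400x640x3 uint8, red, green, blue; 400x640 float32, m along the optical axis (not along the pixel's ray), 0 where there is no reading.
- viewer.camera_info(name): a dict with "intrinsics" (3x3 intrinsics, pixels), "eye" and "rotation" of the camera in the world; the wrist camera has in their place "T_tool_cam" (4x4, takes a point from camera to tool coordinates, whose origin is the TCP and whose axes are the tool frame's). Camera axes: x right, y up, looking along -z (the intrinsics and any distortion apply to the point x, -y, -z); pixel columns grow to the right and rows downward; lengths in m; the calibration is good to about 2 mm. The wrist camera is an equidistant fisheye: a pixel r from the principal point sees the ray r / f radians off the axis. A picture is of the moment at which its call begins: read the wrist's pose just before it. camera_info takes no time and is no camera call.
A pose or a line that the arm cannot do raises env.PlanningError and nothing moves.
- workorder.finish_job(): hands the job in, once; it reports no verdict.
Trained networks look in the newest picture that a camera, given by its name, has taken for a name from the list of things; names that differ only in an ending like _2 or _b are one class to them, and where a whole thing is asked for, a point or a joint stands for the part that bears it (a point fixed in the world has none). Each returns a list of dicts, best first, with "score" (0 to 1); they miss things now and then, are a little off and sometimes report something else, mostly with a low value. They report only what shows in the picture. A call takes as long as a camera call.
- search_frame(camera, name): "at" ([x, y, z] in m, in world coordinates, good to about 4 mm: the middle of the surface that is visible of it).
- tip_of(camera, name): "at" ([x, y, z] in m, in world coordinates, good to about 4 mm: a listed point, or the origin of a listed thing).
The state is a dict: "t": time; "joint_positions": joint angles; "joint_velocities": joint speeds; "tau": joint torques, N m; "ee_pos": TCP position; "tcp_rot": TCP orientation; "wrist_force": force on the tool from outside, world axes, zero at the start; "moment": the same for the moment, N m; "gripper_width": finger opening in m.
Only numpy, scipy, OpenCV 4.12 (cv2) and the standard library are available. Lean on these libraries where they do the work, as an engineer would, in place of code of your own. Each camera call takes 0.05 s, during which the arm holds its last target.

## Working session

There is one attempt and no reset: what is moved stays moved. The work goes in short steps, each a Python script; the robot and the scene stay as the last script left them, time stands still between calls to the robot, and variables do not carry over. Pictures are saved under pics/ and viewed, and the job is handed in when it is done.

```bash
ls; mkdir -p pics; python3 - <<'E'
from station import env, effector, solver, viewer, workorder, search_frame, tip_of
import cv2, numpy as np
s=env.sense(); print(s['t'],s['ee_pos'],s['tcp_rot'])
for c in ["scene","top"]:
    im,d=viewer.read_camera(c); cv2.imwrite(f"pics/{c}0.png",im[:,:,::-1]); np.save(f"pics/{c}0.npy",d)
    ci=viewer.camera_info(c); print(c,{k:np.round(v,3).tolist() if not isinstance(v,str) else v for k,v in ci.items()})
    for n in ["hopper","queue","bridge","jar","knob"]+["tray","handle","lip","floor","station","redjar","bluebottle","rack"]:
        print(n,[(np.round(r['at'],3).tolist(),round(r['score'],2)) for r in tip_of(c,n)[:2]])
print(env.sense()['t'])
E
```

```text
pics
0.0 [ 0.2764318  -0.58766479  0.21367061] [[-9.04869425e-01 -8.39173572e-04  4.25688408e-01]
 [-4.25689215e-01  1.47752000e-03 -9.04868228e-01]
 [ 1.30378368e-04 -9.99998556e-01 -1.69418981e-03]]
scene {'intrinsics': [[417.219, 0.0, 321.169], [0.0, 417.219, 196.993], [0.0, 0.0, 1.0]], 'eye': [1.124, 0.15, 1.015], 'rotation': [[-0.246, -0.821, 0.515], [0.969, -0.203, 0.14], [-0.011, 0.534, 0.846]]}
hopper [([0.602, 0.081, 0.153], 0.73), ([0.403, -0.343, 0.0], 0.57)]
queue [([0.579, -0.006, 0.081], 0.95)]
bridge [([0.565, -0.056, 0.119], 0.89)]
jar [([0.548, -0.147, 0.015], 0.87)]
knob [([0.57, -0.055, 0.153], 0.47)]
tray [([0.49, 0.338, -0.004], 0.97)]
handle [([0.489, 0.334, 0.073], 0.93), ([0.572, -0.055, 0.156], 0.21)]
lip [([0.506, 0.285, 0.006], 0.76)]
floor [([0.492, 0.338, 0.004], 0.75)]
station [([0.568, -0.057, 0.001], 0.67), ([0.565, -0.054, 0.119], 0.32)]
redjar [([0.69, -0.315, 0.003], 0.68)]
bluebottle [([0.402, -0.343, 0.001], 0.88)]
rack [([0.75, 0.089, -0.0], 0.8), ([0.403, -0.342, 0.002], 0.67)]
top {'intrinsics': [[455.893, 0.0, 312.837], [0.0, 455.893, 201.014]
[... 179 characters left out ...]
[([0.582, -0.003, 0.084], 0.79), ([0.487, 0.34, 0.075], 0.74)]
bridge [([0.572, -0.059, 0.124], 0.7)]
jar [([0.55, -0.145, 0.015], 0.75)]
knob [([0.485, 0.339, 0.073], 0.72), ([0.568, -0.059, 0.152], 0.47)]
tray [([0.487, 0.34, -0.0], 0.85), ([0.401, -0.339, -0.001], 0.31)]
handle [([0.487, 0.338, 0.072], 0.75), ([0.546, -0.146, 0.011], 0.35)]
lip [([0.508, 0.279, 0.004], 0.87), ([0.49, 0.339, -0.001], 0.66)]
floor [([0.491, 0.339, 0.004], 0.75)]
station [([0.57, -0.059, 0.001], 0.9), ([0.55, -0.148, 0.014], 0.37)]
redjar [([0.688, -0.324, 0.002], 0.91)]
bluebottle [([0.399, -0.34, 0.0], 0.64), ([0.687, -0.322, 0.0], 0.34)]
rack [([0.752, 0.09, -0.0], 0.95), ([0.686, -0.325, -0.0], 0.6)]
1.4
```

View pics/scene0.png

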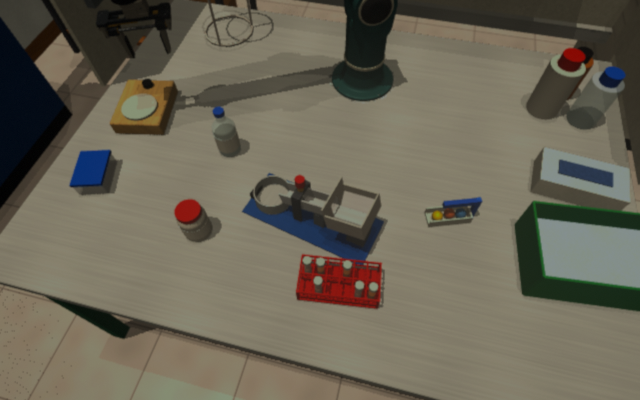

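View pics/top0.png

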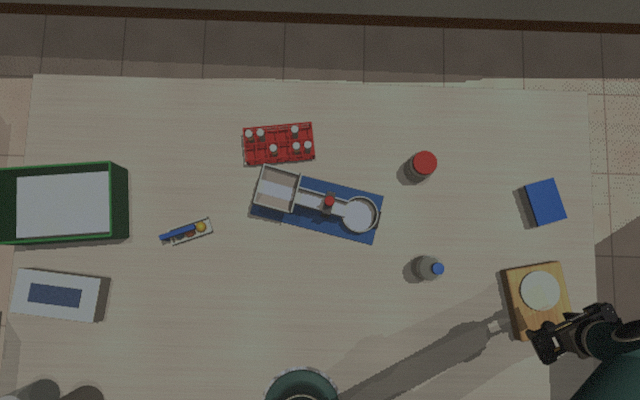

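The top view shows the tray at about (187,231) with the yellow ball at the lip end (200,226). The hopper is at (277,187), the knob at (330,201) and the jar at (358,214). The networks agree to about 4 mm, so next I'll refine the yaws and check IK.

```bash
cat > h.py <<'E'
from station import env, effector, solver, viewer, workorder, search_frame, tip_of
import cv2, numpy as np
def n(v): v=np.array(v,float); return v/np.linalg.norm(v)
Z=np.array([0,0,1.])
def cloud(c,d):
    ci=viewer.camera_info(c); K=np.array(ci['intrinsics']); v,u=np.mgrid[0:400,0:640]
    p=np.stack([(u-K[0,2])/K[0,0]*d,-(v-K[1,2])/K[1,1]*d,-d],-1)
    return p@np.array(ci['rotation']).T+np.array(ci['eye'])
SO=np.array([0.569,-0.058,0.]); sx=n([0.549-0.602,-0.146-0.0815,0]); sy=np.cross(Z,sx)
def S(x,y,z): return SO+x*sx+y*sy+z*Z
def tilt(xt0,th):  # front-down by th about tray y
    yt=np.cross(Z,xt0); xt=np.cos(th)*xt0-np.sin(th)*Z; zt=np.cross(xt,yt)
    return np.stack([xt,yt,zt],1)
def tool(T,s): return np.stack([s*T[:,0],-T[:,2],s*T[:,1]],1)
def tcp(T,o,lean=0): # tcp for tray rot T, with tray origin o (grasp at handle)
    return o+T@np.array([0,0,0.075-0.019])
def tray_o_from_lip(T,l): return l-T@np.array([0.058,0,0.0065])
E
python3 - <<'E'
from h import *
for c in ["scene","top"]:
    im=cv2.imread(f"pics/{c}0.png"); P=cloud(c,np.load(f"pics/{c}0.npy"))
    hsv=cv2.cvtColor(im,cv2.COLOR_BGR2HSV)
    m=(hsv[...,0]>95)&(hsv[...,0]<130)&(hsv[...,1]>120)&(np.hypot(P[...,0]-.49,P[...,1]-.34)<.11)&(P[...,2]>.065)&(P[...,2]<.1)
    q=P[m]; mu=q.mean(0); w=np.linalg.svd(q[:,:2]-mu[:2])[2][0]; t=(q[:,:2]-mu[:2])@w
    print(c,m.sum(),mu,w,t.min(),t.max())
tx=n([.018,-.057,0]); to=np.array([.489,.339,0])
print("sx",sx)
for s in (1,-1):
    T=tilt(tx,0)
    for nm,TT,p in [("grasp",T,tcp(T,to)),("lift",T,tcp(T,to+[0,0,.2]))]+[("tip%d"%a,tilt(sx,np.radians(a)),tcp(tilt(sx,np.radians(a)),tray_o_from_lip(tilt(sx,np.radians(a)),S(-.145,0,.155)))) for a in (0,20,40,50,60)]:
        q=solver.inverse_kinematics(p,tool(TT,s)); print(s,nm,np.round(p,3),None if q is None else np.round(q,2))
R=np.stack([sx,-Z,sy],1)
for a in (0,90,180,-90,45,-45):
    c,ss=np.cos(np.radians(a)),np.sin(np.radians(a)); z=c*sy+ss*sx; RR=np.stack([np.cross(-Z,z),-Z,z],1)
    q=solver.inverse_kinematics(S(0,0,.138),RR); print(a,None if q is None else np.round(q,2))
print(env.sense()['t'])
E
```

```text
scene 168 [0.48211879 0.35567627 0.08393984] [ 0.3513041  -0.93626141] -0.048975518233068296 0.04743129421808746
top 159 [0.48210518 0.35442994 0.08330671] [-0.35313921  0.93557079] -0.04784935613519304 0.04880839002177056
sx [-0.22689127 -0.97392009  0.        ]
1 grasp [0.489 0.339 0.056] [ 0.06  0.89 -1.05  1.8   0.91  1.03 -1.06]
1 lift [0.489 0.339 0.256] [ 0.04  0.53 -0.98  1.65  0.47  1.21 -0.74]
1 tip0 [0.615 0.14  0.205] [ 0.19  0.54 -0.65  1.63  0.36  1.09 -0.79]
1 tip20 [0.61  0.12  0.221] [ 0.4   0.45 -0.61  1.75 -0.09  0.88 -0.33]
1 tip40 [0.605 0.096 0.23 ] [ 0.67  0.51 -0.69  1.83 -0.51  0.85  0.16]
1 tip50 [0.602 0.083 0.231] [ 0.83  0.61 -0.79  1.85 -0.61  0.86  0.34]
1 tip60 [0.599 0.07  0.23 ] [ 0.94  0.73 -0.85  1.86 -0.7   0.89  0.49]
-1 grasp [0.489 0.339 0.056] [ 0.17  1.12 -1.34  1.79  1.17  1.27  1.94]
-1 lift [0.489 0.339 0.256] [ 0.19  0.73 -1.32  1.65  0.73  1.35  2.21]
-1 tip0 [0.615 0.14  0.205] [ 0.52  0.88 -1.33  1.61  0.87  1.36  1.99]
-1 tip20 [0.61  0.12  0.221] [ 0.79  0.8  -1.32  1.73  0.58  1.01  2.29]
-1 tip40 [0.605 0.096 0.23 ] [ 0.12  0.4   0.03  1.86 -0.87  1.01 -2.7 ]
-1 tip50 [0.602 0.083 0.231] [ 0.18  0.46  0.06  1.89 -1.05  1.13 -2.48]
-1 tip60 [0.599 0.07  0.23 ] [ 0.23  0.53  0.11  1.91 -1.19  1.28 -2.3 ]
0 [ 0.44  0.49 -0.5   1.84  0.3   0.89 -0.44]
90 [ 0.18  0.44 -0.17  1.85  0.09  0.86 -1.84]
180 [ 0.92  0.91 -1.33  1.81  0.94  1.23  2.21]
-90 [ 0.55  0.53 -0.66  1.83  0.4   0.92  1.05]
45 [ 0.33  0.46 -0.37  1.84  0.21  0.87 -1.15]
-45 [ 0.54  0.52 -0.64  1.83  0.39  0.92  0.27]
1.4
```

```bash
cat >> h.py <<'E'
tx=n([.352,-.936,0]); to=np.array([.4895,.3353,0])
E
python3 - <<'E'
from h import *
T=tilt(tx,0); R=tool(T,1)
s=env.sense(); env.movel(s['ee_pos']+[0,0,.13],rate=.3)
env.reach(tcp(T,to+[0,0,.13]),R)
print(env.sense()['t'],env.sense()['ee_pos'])
env.movel(tcp(T,to+[0,0,0.001]),R,rate=.12)
effector.grasp(squeeze=35)
s=env.sense();print(s['t'],s['ee_pos'],s['gripper_width'],s['wrist_force'])
env.movel(tcp(T,to+[0,0,.02]),R,rate=.05)
s=env.sense();print(s['t'],s['ee_pos'],s['gripper_width'],s['wrist_force'])
im,d=viewer.read_camera("scene"); cv2.imwrite("pics/s1.png",cv2.resize(im[150:300,350:560,::-1],None,fx=3,fy=3))
E
```

```text
5.3333 [0.49016968 0.33455265 0.18597177]
7.7167 [0.48952645 0.33527462 0.05696812] 0.014023763589514626 [ 1.53451698 -0.39992879 -0.29522092]
8.25 [0.4896125  0.33520673 0.07624575] 0.013544896360287379 [-0.20979059 -0.73095017 -2.96089324]
```

View pics/s1.png

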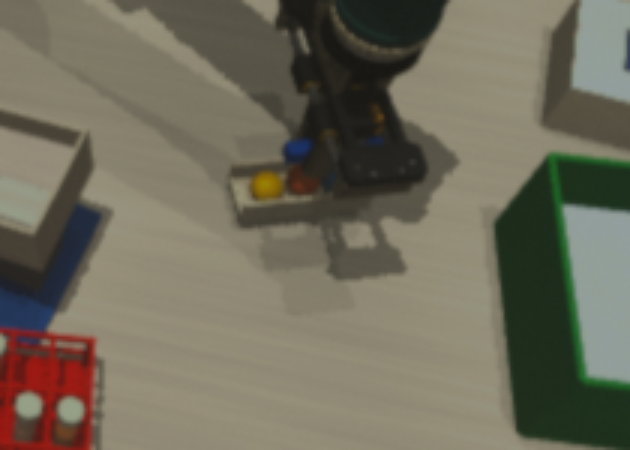

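```bash
python3 - <<'E'
from h import *
def go(x0,deg,lip=None,o=None,rate=.2):
    T=tilt(x0,np.radians(deg))
    if lip is not None: o=tray_o_from_lip(T,lip)
    env.movel(tcp(T,o),tool(T,1),rate=rate)
go(tx,-6,o=to+[0,0,.22],rate=.2)
go(sx,-4,lip=S(-.145,0,.225),rate=.2)
s=env.sense();print(s['t'],s['ee_pos'],s['wrist_force'])
go(sx,18,lip=S(-.145,0,.165),rate=.12)
go(sx,26,lip=S(-.145,0,.155),rate=.06)
s=env.sense();print(s['t'],s['ee_pos'],s['wrist_force'])
for c in("scene","top"):
    im,d=viewer.read_camera(c); a=(slice(130,260),slice(230,420)); cv2.imwrite(f"pics/{c}2.png",cv2.resize(im[a][:,:,::-1],None,fx=4,fy=4))
E
```

```text
10.7833 [0.61488722 0.14510777 0.27053928] [-0.10601498 -0.19495452 -2.44272468]
11.6417 [0.60912719 0.11369557 0.22557393] [ 0.4461373   0.47819219 -1.29260267]
```

View pics/scene2.png

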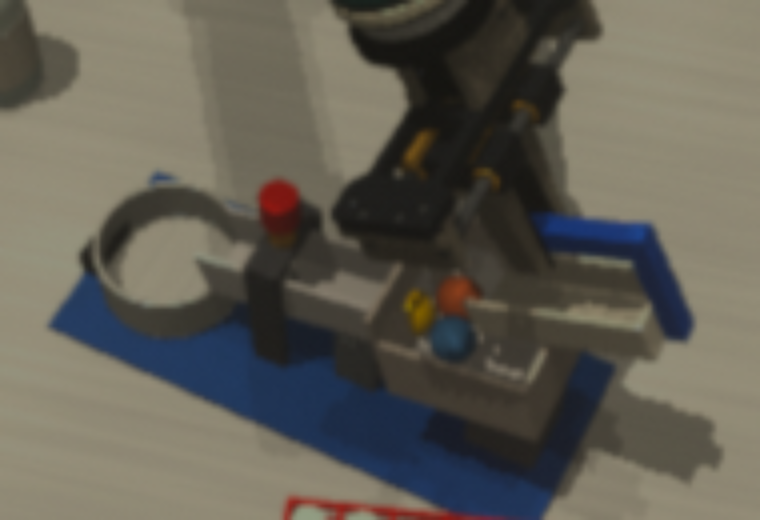

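View pics/top2.png

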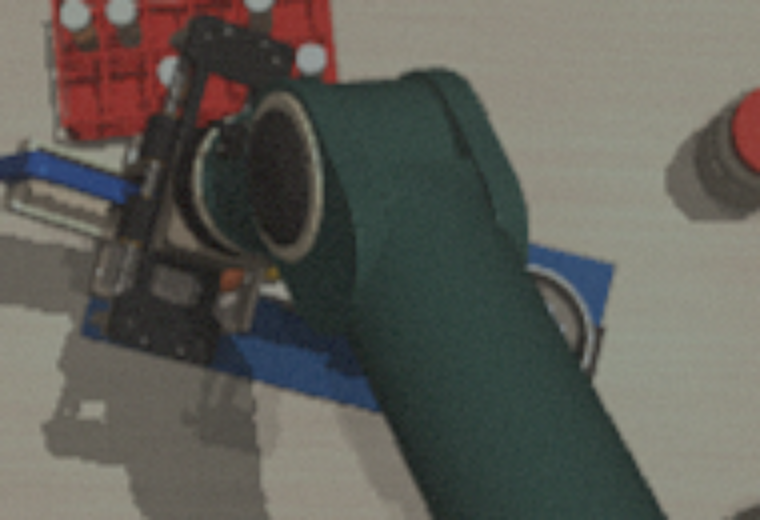

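All three balls have already rolled off early: yellow at (418,312), brown at (460,297) and blue at (450,335) in the enlarged view, all at the hopper. I'll let them settle and look again.

```bash
python3 - <<'E'
from h import *
env.pause(.6)
s=env.sense();print(s['t'],s['ee_pos'],s['wrist_force'])
im,d=viewer.read_camera("scene"); a=(slice(130,260),slice(230,420)); cv2.imwrite(f"pics/s3.png",cv2.resize(im[a][:,:,::-1],None,fx=4,fy=4))
for i in range(3):
  print(i,[(np.round(r['at'],3).tolist(),round(r['score'],2)) for r in tip_of("scene",f"ball{i}")[:2]])
E
```

```text
12.3417 [0.6088267  0.11279501 0.22490588] [-0.4858355  -0.07372258 -0.33238046]
0 [([0.613, 0.063, 0.109], 0.62), ([0.582, 0.057, 0.104], 0.6)]
1 [([0.613, 0.063, 0.109], 0.62), ([0.582, 0.057, 0.104], 0.6)]
2 [([0.613, 0.063, 0.109], 0.62), ([0.582, 0.057, 0.104], 0.6)]
```

View pics/s3.png

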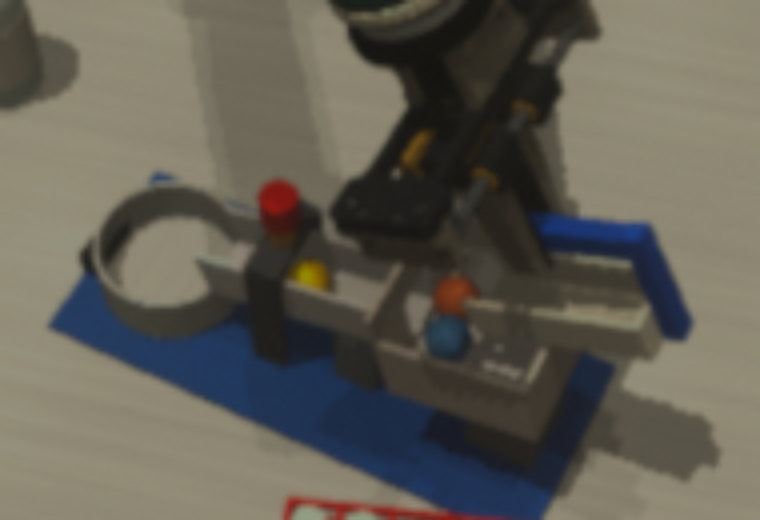

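Yellow is waiting at the pin (312,275). Brown (455,295) and blue (447,337) sit side by side and arch at the chute mouth. I'll set the empty tray down first, then check the jam and free it.

```bash
python3 - <<'E'
from h import *
def go(x0,deg,lip=None,o=None,rate=.2):
    T=tilt(x0,np.radians(deg))
    if lip is not None: o=tray_o_from_lip(T,lip)
    env.movel(tcp(T,o),tool(T,1),rate=rate)
go(sx,10,lip=S(-.165,0,.22),rate=.2)
go(tx,0,o=to+[0,0,.10],rate=.25)
go(tx,0,o=to+[0,0,.012],rate=.15)
go(tx,0,o=to+[0,0,.0015],rate=.04)
s=env.sense();print(s['t'],s['ee_pos'],s['wrist_force'])
effector.release()
go(tx,0,o=to+[0,0,.10],rate=.2)
for c in("scene","top"):
    im,d=viewer.read_camera(c);np.save(f"pics/{c}4.npy",d); cv2.imwrite(f"pics/{c}4f.png",im[:,:,::-1]); a=(slice(130,260),slice(230,420)); cv2.imwrite(f"pics/{c}4.png",cv2.resize(im[a][:,:,::-1],None,fx=4,fy=4))
    for i in range(3): print(i,[(np.round(r['at'],3).tolist(),round(r['score'],2)) for r in tip_of(c,f"ball{i}")[:3]])
print(env.sense()['t'])
E
```

```text
15.3417 [0.48946932 0.33525521 0.05745851] [-0.11766429  0.24400547 -1.53468435]
0 [([0.581, 0.061, 0.106], 0.64), ([0.614, 0.065, 0.112], 0.51), ([0.578, -0.038, 0.086], 0.41)]
1 [([0.581, 0.061, 0.106], 0.64), ([0.614, 0.065, 0.112], 0.51), ([0.578, -0.038, 0.086], 0.41)]
2 [([0.581, 0.061, 0.106], 0.64), ([0.614, 0.065, 0.112], 0.51), ([0.578, -0.038, 0.086], 0.41)]
0 [([0.586, 0.061, 0.108], 0.57), ([0.573, -0.041, 0.089], 0.51), ([0.613, 0.062, 0.109], 0.44)]
1 [([0.586, 0.061, 0.108], 0.57), ([0.573, -0.041, 0.089], 0.51), ([0.613, 0.062, 0.109], 0.44)]
2 [([0.586, 0.061, 0.108], 0.57), ([0.573, -0.041, 0.089], 0.51), ([0.613, 0.062, 0.109], 0.44)]
17.5917
```

View pics/scene4f.png

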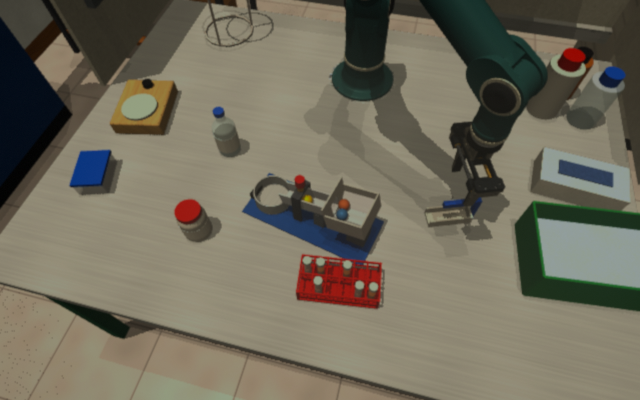

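View pics/top4.png

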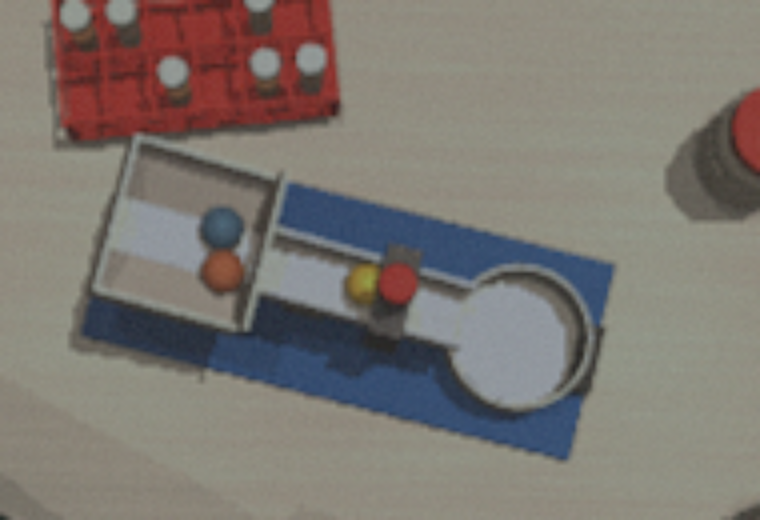

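The arch is clear: blue at (222,228) and brown at (222,270) sit abreast in front of the chute mouth, at about station (-0.128, +0.016) and (-0.119, -0.013). I'll use one open finger, with the other outside the back wall, to nudge blue backwards so brown can roll.

```bash
cat > nudge.py <<'E'
from h import *
R=np.stack([np.cross(-Z,sx),-Z,sx],1)
def st(l):
    s=env.sense(); f=s['wrist_force']; r=s['ee_pos']-SO
    print(l,round(s['t'],2),"sta",np.round([r@sx,r@sy,r[2]],4),"F",np.round([f@sx,f@sy,f[2]],1)); return np.array([f@sx,f@sy,f[2]])
def pic(nm):
    im,d=viewer.read_camera("scene"); a=(slice(130,260),slice(230,420)); cv2.imwrite(f"pics/{nm}.png",cv2.resize(im[a][:,:,::-1],None,fx=4,fy=4))
E
python3 - <<'E'
from nudge import *
print(env.sense()['gripper_width'])
env.reach(S(-.159,.008,.25),R); f0=st("above")
env.movel(S(-.159,.008,.14),R,rate=.15); st("in")
for z in (.132,.126,.122,.119):
    env.movel(S(-.159,.008,z),R,rate=.05); f=st(z)
    if np.linalg.norm(f-f0)>8: print("contact"); break
pic("n1")
E
```

```text
0.09253553366630136
above 18.88 sta [-0.16    0.0072  0.2496] F [-0.3  0.4  0.1]
in 19.76 sta [-0.1596  0.0085  0.1408] F [ 0.  -0.5  0. ]
0.132 20.07 sta [-0.1589  0.0079  0.132 ] F [-0.8  0.1 -0.3]
0.126 20.33 sta [-0.1589  0.0077  0.1256] F [-0.2 -0.6 -0.1]
0.122 20.58 sta [-0.1589  0.0078  0.1217] F [0.7 0.4 0.1]
0.119 20.83 sta [-0.1589  0.0079  0.1188] F [-0.7  0.7  0.4]
```

View pics/n1.png

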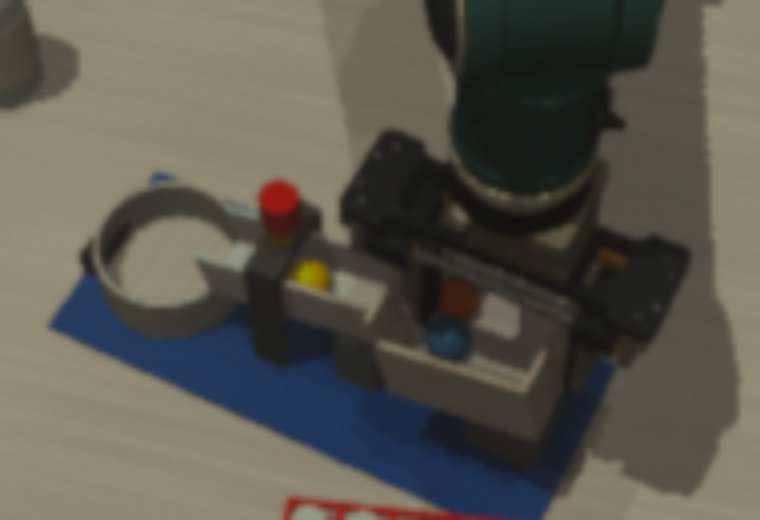

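The finger is in front of blue at about (425,310) with no contact force. Now I'll push it back.

```bash
python3 - <<'E'
from nudge import *
for dx in (.008,.016,.022):
    env.movel(S(-.159-dx,.010,.119+dx*.2),R,rate=.05); f=st(dx)
    if np.linalg.norm(f)>12: break
pic("n2")
env.movel(S(-.181,.010,.21),R,rate=.2)
env.pause(.3); pic("n3"); st("up")
E
python3 -c "
import cv2,numpy as np
cv2.imwrite('pics/n23.png',cv2.resize(np.vstack([cv2.imread('pics/n2.png'),cv2.imread('pics/n3.png')]),(438,600)))"
```

```text
0.008 21.2 sta [-0.1665  0.0099  0.1214] F [ 2.5 -3.   6.7]
0.016 21.52 sta [-0.1747  0.0105  0.1238] F [ 3.5 -2.4  8.3]
0.022 21.79 sta [-0.1808  0.0106  0.1257] F [ 4.  -4.5 12.2]
up 22.77 sta [-0.1808  0.0096  0.209 ] F [ 0.6 -0.2  0. ]
```

View pics/n23.png

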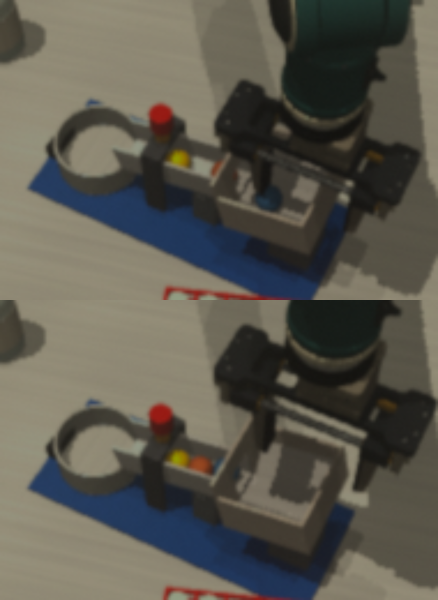

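Freed: yellow (180,458), brown (202,465) and blue (218,465) now queue behind the pin. Next I'll refine the knob position and check the tray is upright from the earlier images.

```bash
python3 - <<'E'
from h import *
for c in ["scene","top"]:
    im=cv2.imread(f"pics/{c}4f.png"); P=cloud(c,np.load(f"pics/{c}4.npy")); hsv=cv2.cvtColor(im,cv2.COLOR_BGR2HSV)
    m=((hsv[...,0]<8)|(hsv[...,0]>172))&(hsv[...,1]>130)&(np.hypot(P[...,0]-.569,P[...,1]+.058)<.03)&(P[...,2]>.14)
    q=P[m]; t=q[q[:,2]>.163]; print(c,m.sum(),len(t),t.mean(0),(t.min(0)+t.max(0))/2)
im=cv2.imread("pics/scene4f.png"); cv2.imwrite("pics/tray4.png",cv2.resize(im[150:270,400:560],None,fx=4,fy=4))
from nudge import *
Rk=np.stack([np.cross(-Z,sy),-Z,sy],1)
q=env.sense()['joint_positions']; print(np.round(q,2))
for z in (.137,.183,.24): print(np.round(solver.inverse_kinematics(S(0,0,z),Rk),2))
E
```

```text
scene 110 74 [ 0.57069399 -0.05605947  0.16843002] [ 0.56977881 -0.05619948  0.1682917 ]
top 70 68 [ 0.56922996 -0.05674891  0.16742906] [ 0.56945414 -0.05726231  0.16763744]
[ 0.02  0.47 -0.35  1.64  0.18  1.06 -2.18]
[ 0.53  0.52 -0.63  1.83  0.38  0.91 -0.51]
[ 0.55  0.46 -0.65  1.79  0.33  0.99 -0.46]
[ 0.56  0.4  -0.66  1.74  0.27  1.1  -0.42]
```

View pics/tray4.png

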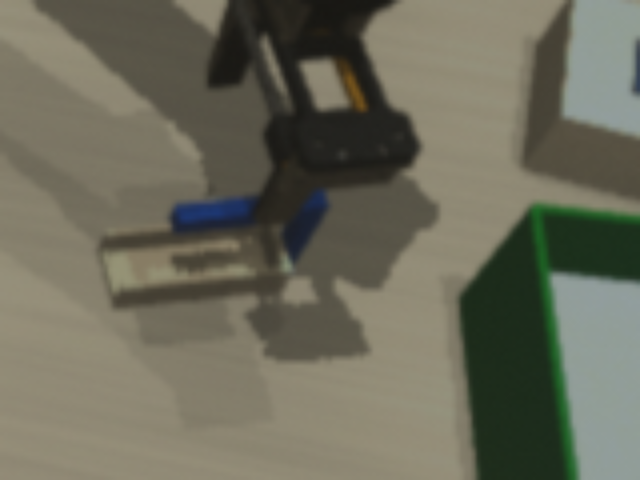

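The tray stands upright and empty at (110–290, 200–300). The knob centre is at (0.5697, -0.0565). Grasping and lifting it now.

```bash
python3 - <<'E'
from nudge import *
Rk=np.stack([np.cross(-Z,sy),-Z,sy],1); K=np.array([.5697,-.0565,0])
env.movel(S(-.181,.010,.27),R,rate=.3)
env.reach(K+[0,0,.26],Rk); st("above")
env.movel(K+[0,0,.18],Rk,rate=.2)
for i in range(1):
    im,d=viewer.read_camera("top"); cv2.imwrite("pics/top5.png",cv2.resize(im[130:260,230:420,::-1],None,fx=4,fy=4)); pic("k0")
env.movel(K+[0,0,.137],Rk,rate=.1); st("at")
effector.grasp(squeeze=60); st("grip"); print(env.sense()['gripper_width'])
pic("k1")
E
```

```text
above 24.69 sta [-2.000e-03  1.000e-04  2.596e-01] F [ 0.  -0.1  0.7]
at 25.93 sta [-0.0018  0.0006  0.1372] F [ 0.7 -0.1  0.3]
grip 26.95 sta [-0.0016  0.0006  0.137 ] F [ 0.7  2.1 -1.6]
0.024594341708311797
```

View pics/k1.png

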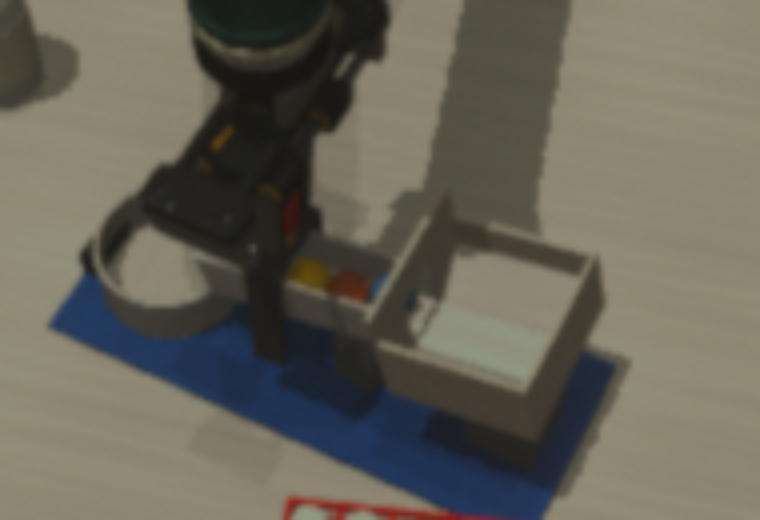

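View pics/k0.png

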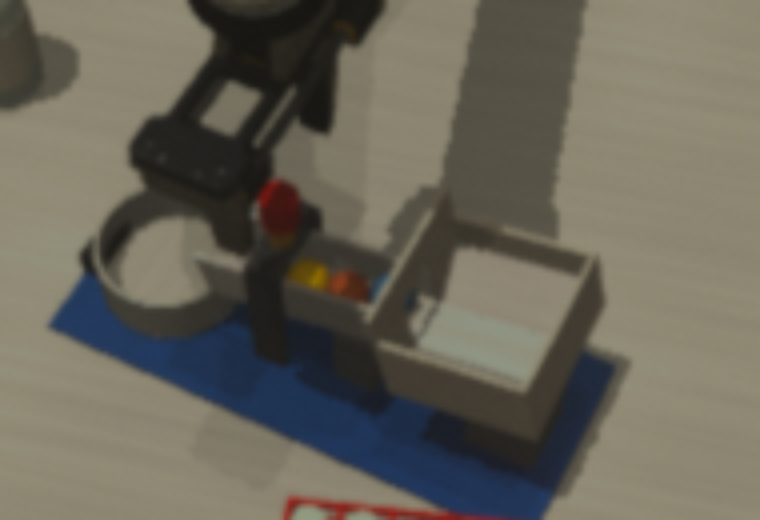

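The three balls are queued at (310,275), (348,287) and (383,290), and the knob is held (width 24.6 mm). Lifting in steps while watching force.

```bash
python3 - <<'E'
from nudge import *
Rk=np.stack([np.cross(-Z,sy),-Z,sy],1); K=np.array([.5697,-.0565,0])
for dz in (.01,.025,.035,.041,.044,.0455):
    env.movel(K+[0,0,.137+dz],Rk,rate=.06); st(dz); print(round(env.sense()['gripper_width'],4))
env.pause(.8); st("hold"); pic("k2")
im,d=viewer.read_camera("top"); cv2.imwrite("pics/top6.png",im[:,:,::-1])
E
```

```text
0.01 27.32 sta [-0.0016  0.0006  0.1467] F [-0.   4.  -6.7]
0.0249
0.025 27.72 sta [-0.0016  0.0005  0.1614] F [-1.4  5.8 -9.2]
0.0249
0.035 28.03 sta [-0.0016  0.0005  0.1715] F [-0.9  5.7 -9.5]
0.0249
0.041 28.28 sta [-0.0016  0.0005  0.177 ] F [ -2.1   7.3 -11.9]
0.025
0.044 28.53 sta [-0.0016  0.0005  0.1798] F [ -1.3   8.3 -13.1]
0.0246
0.0455 28.78 sta [-0.0016  0.0005  0.1812] F [ -1.3   6.9 -12.5]
0.0248
hold 29.58 sta [-0.0016  0.0005  0.1811] F [ -1.2   6.7 -12.9]
```

View pics/k2.png

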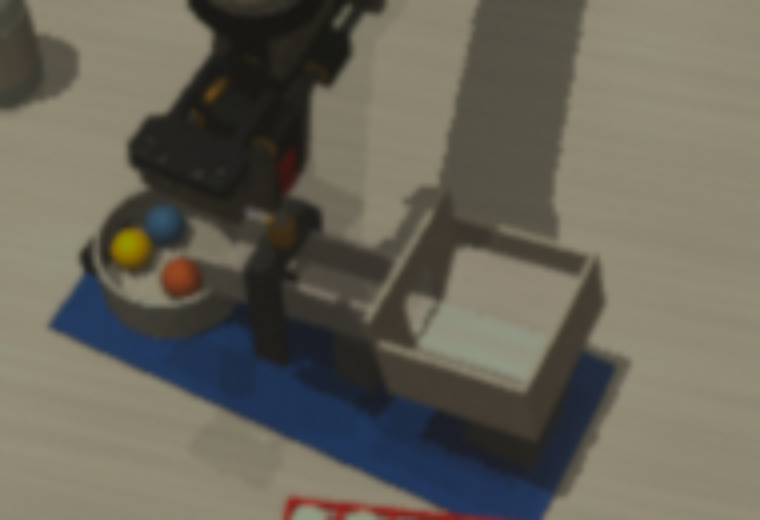

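All three balls are in the jar: blue (165,222), yellow (130,248) and brown (180,275). The actual lift is 44.1 mm, so I'll pull on gently to the stop.

```bash
python3 - <<'E'
from nudge import *
Rk=np.stack([np.cross(-Z,sy),-Z,sy],1); K=np.array([.5697,-.0565,0])
for dz in (.0465,.0475,.048,.0485):
    env.movel(K+[0,0,.137+dz],Rk,rate=.04); env.pause(.1); f=st(dz)
    if f[2]<-19: break
env.pause(.5); st("hold")
pic("k3")
im,d=viewer.read_camera("top"); cv2.imwrite("pics/top7.png",im[:,:,::-1])
for nm in("tray","redjar","bluebottle","rack"): print(nm,[np.round(r['at'],3).tolist() for r in tip_of("top",nm)[:1]])
st("")
E
```

```text
0.0465 30.03 sta [-0.0016  0.0005  0.1821] F [ -1.8   7.3 -13. ]
0.0475 30.38 sta [-0.0016  0.0005  0.1821] F [ -3.2   9.6 -19.1]
hold 30.88 sta [-0.0016  0.0005  0.1821] F [ -2.2   9.2 -19.4]
tray [[0.49, 0.339, -0.002]]
redjar [[0.686, -0.321, 0.002]]
bluebottle [[0.401, -0.34, 0.002]]
rack [[0.751, 0.09, -0.002]]
 31.18 sta [-0.0016  0.0005  0.1821] F [ -3.    9.4 -19.6]
```

View pics/k3.png

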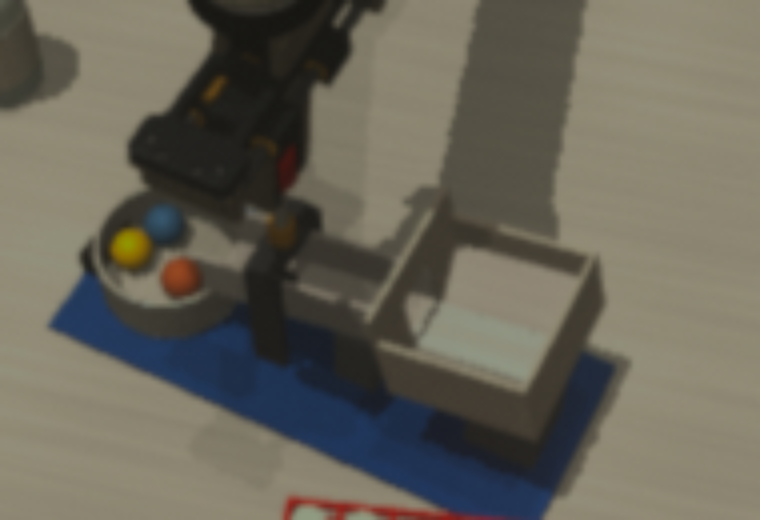

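View pics/top7.png

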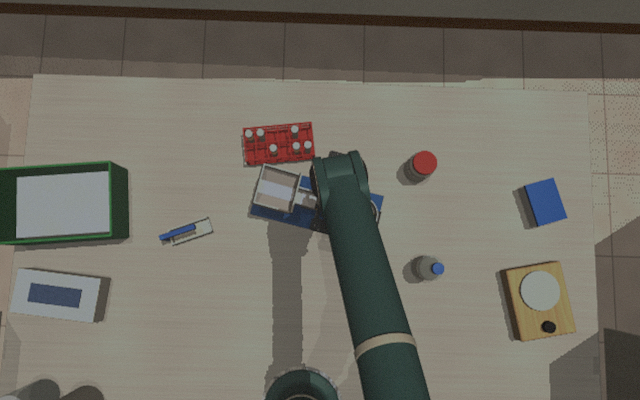

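The pin is at its stop: the force rose to 19 N while the tool stayed still at 45.1 mm lift. All three balls are in the jar, the tray is upright at (187,231), and the bystanders haven't moved.

```bash
python3 - <<'E'
from station import workorder
workorder.finish_job()
E
```

```text
the job is handed in; nothing more can be done
```

The job is done and handed in at about 31 s: all three balls are in the steel jar and the gripper is still holding the red knob fully up.

- **Pouring:** The balls rolled out earlier than planned, at about 26° of tilt, but all went into the hopper. Yellow reached the pin, while brown and blue jammed side by side at the chute mouth.
- **Tray:** I set the empty tray upright back at its starting place, clear of the station.
- **Clearing the jam:** I nudged the blue ball back with one finger, using about 13 N. The camera then showed all three balls queued behind the lowered pin.
- **Pin:** I gripped the knob at 60 N and lifted it 45.1 mm to its stop. The force there held steady at about 19 N with no slip.

In the last images the three balls lie in the jar and the tray stands upright. The red-capped jar, blue-capped bottle and rack are within about 3 mm of where they started, which is within the networks' error. No check failed at the end.

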